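Index the topping carousel, free the sagging bolt and hold the gate ajar

ROBOT

A 6-joint arm with a two-finger parallel gripper is mounted at the origin on the work surface. World frame = base frame: x ahead of the robot, y to its left, z up, the work surface at z = 0. Lengths are in m, angles in rad, forces in N, time in s.
With the tool pointing down it reaches from about 0.375 to 0.9 m from the base axis. Payload 3.1 kg.
Tool frame: the origin (TCP) lies between the finger pads; the fingertips stand robot.tip_extent ahead of it and the grasp point (between the pads) lies 3 mm ahead of it (robot.tip_extent is the distance from the TCP to the fingertips, in m); z points along the fingers, x is the direction in which the jaws open and shut, and the axes are right-handed (so a half turn about z gives the same grasp; the last joint's range is limited). The gripper opens to 87 mm and grips with 3 to 60 N. Pads are 19 mm wide; open, the fingers measure 117 mm over their backs; the gripper's body (75 mm by 190 mm) begins 51 mm behind the grasp point.
Start: joints at [1.079, 0.527, 1.433, -0, 1.181, -0.178], TCP at [0.193, 0.594, 0.245] pointing down, gripper open.
Joint ranges: [-3.08, 3.08], [-0.75, 2.2], [0.22, 2.44], [-1.43, 4.57], [0, 2.65], [-2.85, 2.85]. Speed limits (rad/s): [2.79, 2.79, 3.14, 3.14, 3.14, 3.14].

INTERFACE

Orientations are given as a unit quaternion [x, y, z, w].
In Python, from rig import robot, cams gives the robot as it stands.
- The arm moves only by the tool carry_out, never from a script. Its argument "steps" is a list of rows, each a list of 3 entries, a list of its own where there are three numbers: the shift along the world's x, y, z in cm, then the turn about the world's z in degrees, then the closure, from 0 (fully open) to 1 (shut). In form: [[[dx, dy, dz], spin, fingers], ...]. A call has 1 to 10 rows; each row shifts and turns the pose as measured when the row begins; what a row does not reach is not made up. A row lasts 1/10 s, in which the tool goes at most 50 mm and 8.59 degrees, less where a joint would pass 70% of its speed; a pose out of reach is approached as far as the arm can. A call with a gripper value outside its range is refused whole. The fingers move at their own pace and stop on an object; "squeeze" is the grip in N (left out, the last holds). Time passes only in rows, so rows that do not move let the fingers close. It gives the time, the measured TCP pose, the force and the opening at its end, in the units of the state.
- robot.get_obs(): the state, without advancing time (a new reading comes with each control period).
- cams.camera(name): name is "scene" or "top" or "wrist"; returns a dict with "pixels" (400x640x3 uint8, red, green, blue), "fx", "fy", "cx", "cy" (pixels), "eye" and "rotation" of the camera in the world. Camera axes: x right, y up, looking along -z (the intrinsics and any distortion apply to the point x, -y, -z); pixel columns grow to the right and rows downward; lengths in m; the calibration is good to about 2 mm. A picture is of the moment at which its call begins. There is no depth.
- robot.hand_in(): hands the job in, once; it reports no verdict.
The state is a dict: "time": time; "q": joint angles; "joint_velocities": joint speeds; "joint_torque": joint torques, N m; "position": TCP position; "tool_rot": TCP orientation; "ft_force": force on the tool from outside, world axes, zero at the start; "moment": the same for the moment, N m; "grip_width": finger opening in m.
Only numpy, scipy, OpenCV 4.12 (cv2) and the standard library are available. Lean on these libraries where they do the work, as an engineer would, in place of code of your own. Each camera call takes 0.05 s, during which the arm holds its last target. There are 200 camera calls.

TASK

On the topping station, turn the carousel by its blue post until the red-lidded canister clicks into place facing the gate. Then take the gate's bolt by its upright handle: the bolt sags and its toe is caught behind the bent keeper, so lift it over while pulling it right back, and swing the gate ajar, to about 20 degrees. It is sprung shut, so finish while still holding the gate there by the bolt handle, without letting go and without letting it swing wide; leave the other things on the counter alone.

Things in the scene. Friction and masses are not known exactly. Their poses are not given: they have to be found in the camera images.
- station: the topping station, fixed to the counter: steel base plate 335 x 324 x 12 mm with clear side panels (up to 102 mm high), a four-canister carousel, and a low gate with a bolt. Origin: on the counter surface under the station. Its own z is up; its own -x is the way the gate faces and swings open; its own y runs along the closed gate, +y towards the gate's hinge, -y towards the keeper. Everything except the two grip posts stays below 140 mm above the counter
- carousel (a joint): turning of the carousel about its upright axis, rad, counter-clockwise seen from above is positive; 0 = the red-lidded canister faces the middle of the gate and a sprung indexer clicks in there (it draws the carousel in by itself from within about 0.04 rad; about 5 N at the blue post to push past its stud). It starts about 0.9 to 1.9 rad clockwise of that (negative) and otherwise stays where it is left; end stop at +0.3
- carousel_grip (a point): point on the axis of the blue round upright post of the carousel, 18 mm diameter, blue from 122 to 197 mm above the counter; this point is 165 mm above the counter. The post stands 95 mm from the carousel's axis and goes round with it
- carousel_axis (a point): point on the carousel's upright axis, at the height of carousel_grip (165 mm above the counter); fixed. The centre spindle ends 143 mm above the counter
- red_lid (a point): middle of the knob on the red lid, 122 mm above the counter, 72 mm from the carousel's axis; turns with the carousel. Canisters are 77 mm across
- bolt: the steel barrel bolt on the front of the gate: 12 mm rod lying along the gate 100 mm above the counter, with a downward toe at its nose (the -y end) and an upright handle. Origin on the rod's axis under the handle; its axes are the gate's (= the station's while shut)
- bolt_grip (a point): point on the axis of the bolt's round dark upright handle, 16 mm diameter, straight from the rod up to a black ball of 26 mm diameter (ball centre 33 mm above this point); this point is 158 mm above the counter when the bolt sags, 58 mm above the rod. The gate's top is 118 mm above the counter. It moves with bolt and gate
- bolt_draw (a joint): how far the bolt is drawn back along the gate towards the hinge (station +y while shut), m; 0 = fully home, 0.045 = right back (end stop); nose is free of the keeper beyond 0.026. Sliding friction about 1.5 N
- bolt_lift (a joint): how far the bolt is lifted in its worn straps, m; 0 = sagging (gravity takes it there, bolt about 0.22 kg), end stop at 0.016. Toe and keeper lip overlap by 8 mm in height, so about 0.012 clears; the toe meets the lip after 4 mm of drawing and is past it after 0.022
- keeper (a point): top of the keeper's bent-up brass lip, 93 mm above the counter, in the U-shaped keeper on the post beside the gate; the U's front cheek keeps the gate shut while the bolt's nose is in it
- gate (a joint): gate opening angle, rad, 0 = shut, grows as it swings out to station -x; 20 degrees = 0.35. A spring shuts it: about 3 N at the bolt handle when shut, 5 N at 0.5 rad
- gate_hinge (a point): point on the gate's upright hinge axis at 158 mm above the counter; fixed. The bolt handle is 180 mm from it along the gate when home and 135 mm when drawn right back, and 28 mm in front of the gate's plane. Opening seen from above turns the gate clockwise about this axis
- jigger: small open steel measuring cup, 56 mm across, 65 mm tall, standing near the gate; bystander, leave alone. Origin: centre of its underside
- jar: closed amber jar, 60 mm across, 85 mm tall, standing near the gate; bystander, leave alone. Origin: centre of its underside
- syrup: green bottle with yellow cap, 64 mm across, 200 mm tall; bystander, leave alone. Origin: centre of its underside
- shaker: open aluminium shaker cup, 90 mm across, 150 mm tall; bystander, leave alone. Origin: centre of its underside
- bin: open pale-blue tub, 110 x 150 x 70 mm tall; bystander, leave alone. Origin: centre of its underside
- cup: clear plastic cup, 84 mm across, 110 mm tall; bystander, leave alone. Origin: centre of its underside

How it is judged:
On the way, in this order (a step that is already met when the one before it is completed fails the run):
1. the carousel has clicked in with the red-lidded canister facing the gate (value of joint carousel between -0.05 and 0.05 rad), for 0.2 s.
2. the bolt has been lifted over the bent keeper and drawn back out of it (value of joint bolt_draw above 0.03 m), for 0.2 s.
At the end, for the whole second after the job is handed in: The carousel is indexed within 0.05 rad of the red-lidded canister facing the gate, the bolt is drawn out of the keeper (more than 26 mm), the gate stands still, open between 0.21 and 0.49 rad (12 to 28 degrees), and the gripper still holds the bolt handle (more than 1.5 N), through the last second (all of step 1 and value of joint bolt_draw above 0.026 m and value of joint gate between 0.21 and 0.49 rad and velocity of joint gate between -0.1 and 0.1 rad/s and contact force between the fingers and bolt above 1.5 N); the arm keeps its last pose, push and grip.
It fails at once if the gate is swung wide (beyond 0.7 rad) (value of joint gate above 0.7 rad).
It fails at once if another thing on the counter is pushed about (more than 30 mm) or tipped (distance of any of jigger, jar, syrup, shaker, bin, cup from where it was at the start of the episode above 0.03 m or angle between any of jigger, jar, syrup, shaker, bin, cup's own z axis and vertical above 0.5 rad).
It also fails if it takes over 48 s, if anything falls off the work surface, if the arm or the gripper's body presses on something with over 40 N, if the wrist force passes 120 N, or if a joint passes its speed limit or range.

## Working session

There is one attempt and no reset: what is moved stays moved. The work goes in short steps, Python scripts to look and compute and a tool call to move; the robot and the scene stay as the last step left them, time stands still between calls to the robot, and variables do not carry over. Pictures are saved under pics/ and viewed, about 8 in all and at most 12, crops included, and the job is handed in when it is done.

Besides the shell and the picture viewer there is one more tool, called after ">>>" as name(argument=value, ...) on one line, values as JSON. carry_out: Moves the arm, as the interface text tells. Its arguments: {"type":"object","properties":{"steps":{"type":"array"},"squeeze":{"type":"number"}},"required":["steps"]}

```bash
mkdir -p pics; ls; cat > h.py <<'E'
import numpy as np, cv2
from rig import robot, cams
def shot(name,fn):
    c=cams.camera(name); cv2.imwrite('pics/'+fn,c['pixels'][:,:,::-1]); 
    np.savez('pics/'+fn+'.npz',**{k:c[k] for k in('pixels','fx','fy','cx','cy','eye','rotation')}); print({k:c[k] for k in c if k!='pixels'}); return c
def load(fn): return np.load('pics/'+fn+'.npz')
def ray(c,u,v):
    d=np.array([(u-c['cx'])/c['fx'],-(v-c['cy'])/c['fy'],-1.]); return np.array(c['eye']),np.array(c['rotation'])@d
def atz(c,u,v,z):
    e,d=ray(c,u,v); return e+d*(z-e[2])/d[2]
def proj(c,p):
    q=np.array(c['rotation']).T@(np.array(p)-c['eye']); return c['cx']+c['fx']*q[0]/-q[2], c['cy']-c['fy']*q[1]/-q[2]
E
python3 - <<'E'
from h import *
shot('scene','s0.png');shot('top','t0.png')
o=robot.get_obs();print(o,robot.tip_extent)
E
```

```text
pics
{'fx': 487.2470691914217, 'fy': 487.2470691914217, 'cx': 324.2857285909071, 'cy': 200.527328534109, 'eye': array([ 1.57494702, -0.83646241,  1.06730328]), 'rotation': array([0.41566062, 0.19756339, 0.36940674, 0.8073002 ])}
{'fx': 378.75773104884826, 'fy': 378.75773104884826, 'cx': 321.92964393120724, 'cy': 197.32715069613192, 'eye': array([ 0.35132858, -0.0077279 ,  1.16988176]), 'rotation': array([ 0.06240785, -0.07013362, -0.69921838,  0.70871728])}
{'time': 0.1, 'q': array([ 1.07848831e+00,  5.28348503e-01,  1.43375731e+00, -2.81972237e-06,
        1.18141117e+00, -1.78496172e-01]), 'joint_velocities': array([ 0.00107235, -0.0020141 , -0.00338146, -0.00040506, -0.00143667,
        0.00070067]), 'joint_torque': array([-1.10639000e-04, -4.40988922e+01, -1.77150750e+01,  6.35082624e-02,
        5.33856370e-02, -5.20369360e-05]), 'position': array([0.19260619, 0.5939401 , 0.24368999]), 'tool_rot': array([ 8.08914189e-01,  5.87925939e-01, -8.65812070e-04,  4.19678659e-04]), 'ft_force': array([-0.01886605, -0.77691174,  0.67891801]), 'moment': array([-0.01091349, -0.04371537, -0.05785343]), 'grip_width': 0.08692885735445272} 0.022
```

Rotation is a quaternion; fix the helper and view.

```bash
sed -i "s/np.array(c\['rotation'\])/R(c)/g" h.py; cat >> h.py <<'E'
from scipy.spatial.transform import Rotation
def R(c): return Rotation.from_quat(c['rotation']).as_matrix()
E
python3 -c "
from h import *
c=cv2.imread('pics/t0.png');cv2.imwrite('pics/t0b.png',cv2.resize(c,(800,500)))
c=cv2.imread('pics/s0.png');cv2.imwrite('pics/s0b.png',cv2.resize(c,(800,500)))"
```

```text
(no output)
```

View pics/t0b.png

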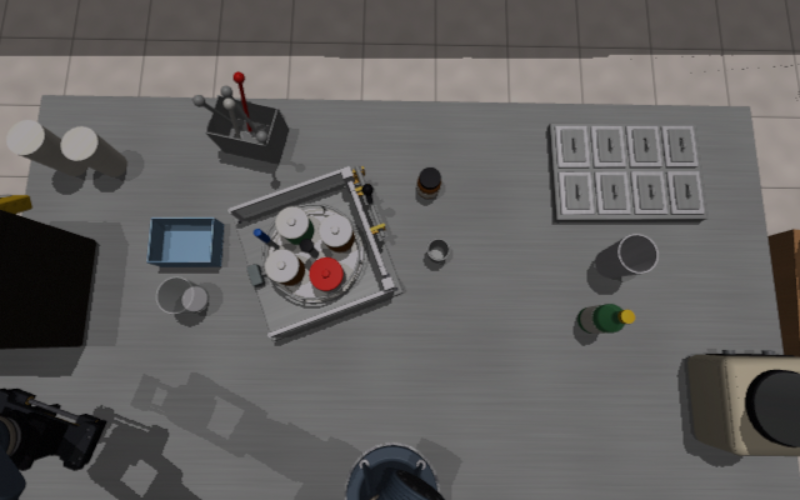

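View pics/s0b.png

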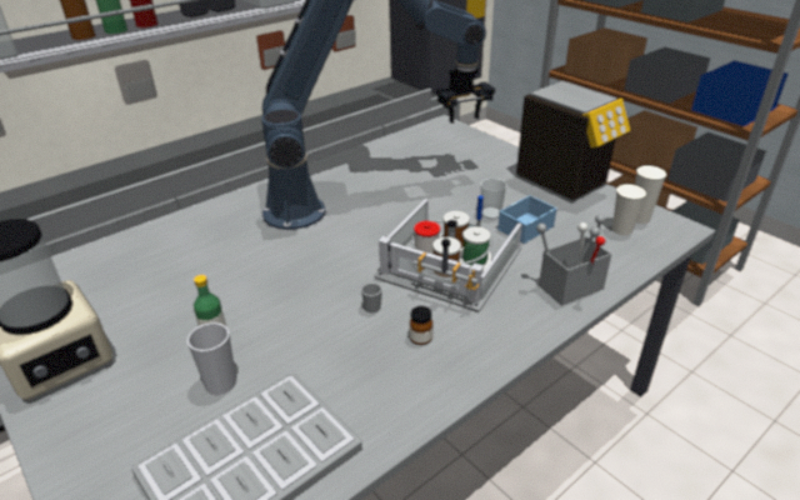

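```bash
python3 - <<'E'
from h import *
t=load('t0.png');s=load('s0.png')
def cen(c,f,box):
    p=c['pixels'].astype(int);m=f(p[...,0],p[...,1],p[...,2]);mm=np.zeros_like(m);x0,y0,x1,y1=box;mm[y0:y1,x0:x1]=m[y0:y1,x0:x1]
    v,u=np.nonzero(mm);return u,v
blue=lambda r,g,b:(b>r+50)&(b>g+30); red=lambda r,g,b:(r>120)&(g<70)
u,v=cen(t,blue,(190,170,230,210));print('blue',len(u),u.min(),u.max(),v.min(),v.max());
u,v=cen(s,blue,(360,140,420,200));print('blue s',len(u),u.mean(),v.min(),v.max())
u,v=cen(t,red,(230,190,290,240));print('red',u.mean(),v.mean(),atz(t,u.mean(),v.mean(),.112))
q=lambda u,v,z:np.round(atz(t,u/1.25,v/1.25,z),3)
print('post top',q(257,232,.197),'ball',q(368,190,.191),'scene ball chk',atz(s,446/1.25,243/1.25,.191))
print('jig',q(438,246,.065),'jar',q(430,175,.085))
im=t['pixels'][120:260,175:335,::-1]
cv2.imwrite('pics/c1.png',cv2.resize(im,(800,700)[:1]+(600,) if 0 else (686,600),interpolation=cv2.INTER_CUBIC))
E
```

```text
blue 33 203 209 183 188
blue s 81 391.41975308641975 156 177
red 260.3827838827839 218.55677655677655 [0.48916308 0.15396041 0.112     ]
post top [0.563 0.288 0.197] ball [0.66  0.058 0.191] scene ball chk [0.66571983 0.06119378 0.191     ]
jig [ 0.564 -0.103  0.065] jar [ 0.734 -0.082  0.085]
```

View pics/c1.png

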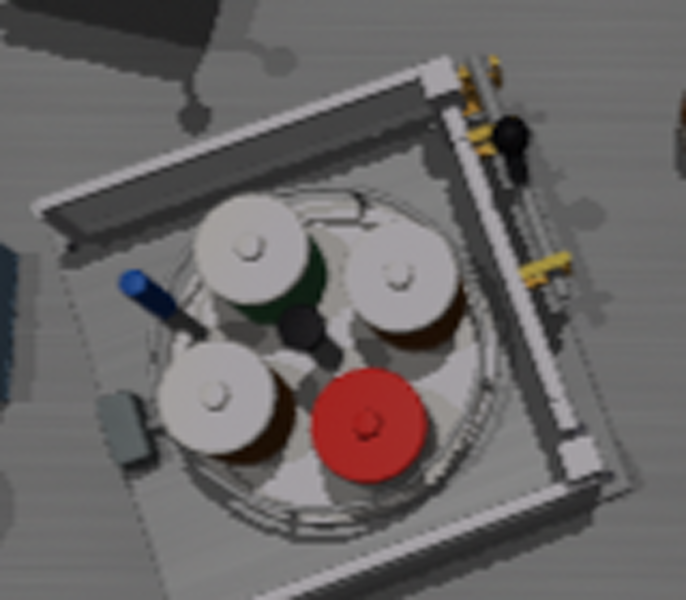

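```bash
python3 - <<'E'
from h import *
t=load('t0.png');k=600/140
q=lambda u,v,z:atz(t,175+(u+.5)/k-.5,120+(v+.5)/k-.5,z)[:2]
kn=[q(*p,.122) for p in[(368,424),(250,246),(400,275),(214,395)]]
ax=np.mean(kn,0); print('axis',ax,'spindle',q(302,326,.143)); 
post=q(131,281,.197);ball=q(511,133,.191)
gate=q(440,75,.118)-q(582,455,.118); sy=-gate/np.linalg.norm(gate); print('sy',sy,np.linalg.norm(gate))
back=q(440,75,.102)-q(45,208,.102); b=-back/np.linalg.norm(back);print('sx',b, 'sx from gate',sy[1],-sy[0])
s0=load('s0.png')
print('knob r',np.linalg.norm(np.array(kn)-ax,axis=1),'post r',np.linalg.norm(post-ax),post,'ball',ball)
ang=lambda d:np.arctan2(d[1],d[0])
red=kn[0]-ax; print('need', ang(-b)-ang(red), 'post ang',ang(post-ax),'red',ang(red),'-sx',ang(-b))
blu=np.nonzero((lambda p:(p[...,2]>p[...,0]+50)&(p[...,2]>p[...,1]+30))(s0['pixels'].astype(int)))
print('post proj scene',proj(s0,[*post,.197]),proj(s0,[*post,.122]),proj(s0,[*ball,.191]))
E
```

```text
axis [0.54650023 0.19387644] spindle [0.54797646 0.1939949 ]
sy [-0.93092781 -0.36520324] 0.27674583569102035
sx [-0.35117158  0.93631112] sx from gate -0.3652032426811828 0.9309278122041198
knob r [0.07194972 0.07192997 0.07136736 0.07189455] post r 0.09683084872995601 [0.56411526 0.28909158] ball [0.66409986 0.05983674]
need 1.3110283417671382 post ang 1.3878622620251324 red -2.523002582293877 -sx -1.2119742405267389
post proj scene (np.float64(383.7214882617394), np.float64(156.70298244092595)) (np.float64(382.5145572335533), np.float64(174.6548798417847)) (np.float64(356.13698426233503), np.float64(194.34370736545227))
```

>>> carry_out(steps=[[[0.5,-4.5,1.3],-8.3,0.3],[[0.5,-4.5,1.3],-8.3,0.3],[[0.5,-4.5,1.3],-8.3,0.3],[[3.5,-1.7,0],-8.3,0.3],[[3.5,-1.7,0],-8.3,0.3],[[3.5,-1.7,0],-8.3,0.3],[[3.5,-1.7,0],-8.3,0.3],[[3.5,-1.7,0],-8.3,0.3],[[3.5,-1.7,0],-8.3,0.3],[[3.5,-1.7,0],-8.3,0.3]], squeeze=15)

```text
time: 1.1
position: [0.4525, 0.3289, 0.2787]
tool_rot: [0.993, -0.118, -0.007, -0.0]
ft_force: [0.1, 0.4, -0.6]
grip_width: 0.0613
```

>>> carry_out(steps=[[[3,-1.1,0],0,0.3],[[3,-1.1,0],0,0.3],[[3,-1,0],0,0.3],[[1.5,-0.5,0],0,0.3],[[0,0,0],0,0.3],[[0,0,0],0,0.3]])

```text
time: 1.7
position: [0.5649, 0.2854, 0.2749]
tool_rot: [0.992, -0.124, -0.009, 0.001]
ft_force: [-0.7, 0.4, -1.3]
grip_width: 0.061
```

```bash
python3 - <<'E'
from h import *
w=shot('wrist','w1.png');t=shot('top','t1.png');s=shot('scene','s1.png')
print(robot.get_obs()['position'])
im=np.hstack([w['pixels'][:,:,::-1], np.zeros((400,1,3),np.uint8)])
a=cv2.resize(t['pixels'][110:260,170:330,::-1],(400,375),interpolation=3)
b=cv2.resize(w['pixels'][:,:,::-1],(400,250))
cv2.imwrite('pics/m1.png',np.hstack([np.vstack([b,np.zeros((125,400,3),np.uint8)]),a]))
E
```

```text
{'fx': 346.67203205629846, 'fy': 346.67203205629846, 'cx': 313.60302929912484, 'cy': 203.64137978290128, 'eye': array([0.5868798 , 0.36147776, 0.41388317]), 'rotation': array([-0.14443286,  0.02628252, -0.12181035,  0.9816367 ])}
{'fx': 378.75773104884826, 'fy': 378.75773104884826, 'cx': 321.92964393120724, 'cy': 197.32715069613192, 'eye': array([ 0.35132858, -0.0077279 ,  1.16988176]), 'rotation': array([ 0.06240785, -0.07013362, -0.69921838,  0.70871728])}
{'fx': 487.2470691914217, 'fy': 487.2470691914217, 'cx': 324.2857285909071, 'cy': 200.527328534109, 'eye': array([ 1.57494702, -0.83646241,  1.06730328]), 'rotation': array([0.41566062, 0.19756339, 0.36940674, 0.8073002 ])}
[0.56423201 0.28595258 0.27542578]
```

View pics/m1.png

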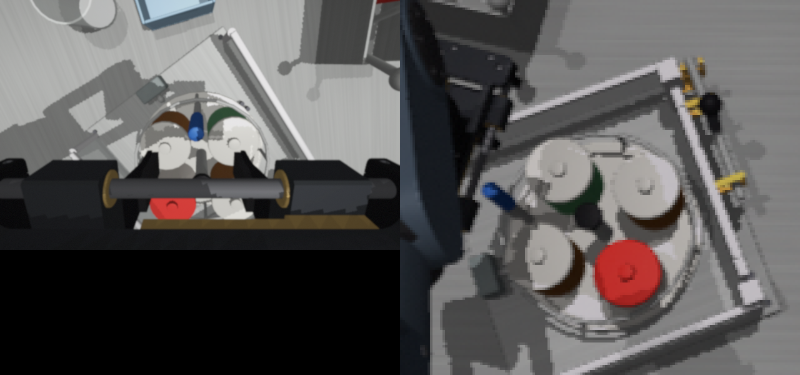

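The wrist view shows the blue post between the fingers, its top at about (197,132) of the half-panel (full image about (315,211)). The top view shows it just right of the gripper.

```bash
python3 - <<'E'
from h import *
w=load('w1.png');t=load('t1.png')
for n,c in(('w',w),('t',t)):
    p=c['pixels'].astype(int);m=(p[...,2]>p[...,0]+45)&(p[...,2]>p[...,1]+30)
    n_,l,st,ce=cv2.connectedComponentsWithStats(m.astype(np.uint8))
    for i in range(1,n_):
        if st[i,4]>8: print(n,st[i],ce[i])
print('w top',atz(w,315,212,.197),'tip proj',proj(w,[.5642,.286,.2534]),'expected post',proj(w,[.563,.288,.197]))
E
```

```text
w [301 180  25  46 885] [313.53672316 203.84519774]
t [203 183   7   6  30] [205.66666667 185.7       ]
w top [0.56668277 0.29286253 0.197     ] tip proj (np.float64(312.1921813629634), np.float64(260.2357650508695)) expected post (np.float64(311.4192876580892), np.float64(220.03158653478474))
```

>>> carry_out(steps=[[[0,0.3,-3.5],0,0.3],[[0,0,-3.5],0,0.3],[[0,0,-2.5],0,0.3],[[0,0,-1.0],0,0.3],[[0,0,0],0,1],[[0,0,0],0,1],[[0,0,0],0,1],[[0,0,0],0,1],[[0,0,0],0,1],[[0,0,0],0,1]])

```text
time: 2.85
position: [0.5627, 0.2946, 0.177]
tool_rot: [0.993, -0.119, -0.001, -0.003]
ft_force: [-0.7, 0.2, -0.5]
grip_width: 0.0207
```

>>> carry_out(steps=[[[0,-0.4,-0.5],0,1],[[0,0,0],0,1],[[0,0,0],0,1]])

```text
time: 3.15
position: [0.5654, 0.2931, 0.1755]
tool_rot: [0.993, -0.12, 0.002, -0.007]
ft_force: [0.7, 1.3, -0.2]
grip_width: 0.0178
```

>>> carry_out(steps=[[[-0.74,0.1,0],4.5,1],[[-0.74,0.05,0],4.5,1],[[-0.75,0,0],4.5,1],[[-0.74,-0.07,0],4.5,1],[[-0.73,-0.13,0],4.5,1]])

```text
time: 3.65
position: [0.5273, 0.2923, 0.1754]
tool_rot: [0.997, 0.082, -0.0, -0.007]
ft_force: [-1.0, -0.5, 0.9]
grip_width: 0.0171
```

>>> carry_out(steps=[[[-0.73,-0.18,0],4.5,1],[[-0.71,-0.24,0],4.5,1],[[-0.69,-0.29,0],4.5,1],[[-0.66,-0.35,0],4.5,1],[[-0.63,-0.4,0],4.5,1],[[-0.6,-0.44,0],4.5,1],[[-0.56,-0.49,0],4.5,1],[[-0.52,-0.53,0],4.5,1],[[-0.48,-0.57,0],4.5,1]])

```text
time: 4.55
position: [0.4689, 0.2536, 0.1754]
tool_rot: [0.9, 0.435, -0.003, -0.004]
ft_force: [-0.0, -2.0, -0.5]
grip_width: 0.0175
```

>>> carry_out(steps=[[[-0.43,-0.61,0],4.5,1],[[-0.38,-0.64,0],4.5,1],[[-0.1,-0.2,0],1.5,1],[[0,0,0],0,1],[[0,0,0],0,1]])

```text
time: 5.05
position: [0.4597, 0.2374, 0.1754]
tool_rot: [0.855, 0.518, -0.003, -0.004]
ft_force: [-0.8, 0.3, 0.6]
grip_width: 0.0175
```

```bash
python3 - <<'E'
from h import *
w=shot('wrist','w2.png');t=shot('top','t2.png');o=robot.get_obs();print(o['position'],o['ft_force'],o['moment'])
a=cv2.resize(t['pixels'][110:260,170:330,::-1],(640,600),interpolation=3)
cv2.imwrite('pics/m2.png',a)
E
```

```text
{'fx': 346.67203205629846, 'fy': 346.67203205629846, 'cx': 313.60302929912484, 'cy': 203.64137978290128, 'eye': array([0.39167116, 0.27335657, 0.315515  ]), 'rotation': array([-0.12009652, -0.07143783,  0.51282223,  0.84704594])}
{'fx': 378.75773104884826, 'fy': 378.75773104884826, 'cx': 321.92964393120724, 'cy': 197.32715069613192, 'eye': array([ 0.35132858, -0.0077279 ,  1.16988176]), 'rotation': array([ 0.06240785, -0.07013362, -0.69921838,  0.70871728])}
[0.45968304 0.23736794 0.17540772] [ 0.29223952 -1.32057321  0.42369248] [-0.04497301  0.00068714  0.04201949]
```

View pics/m2.png

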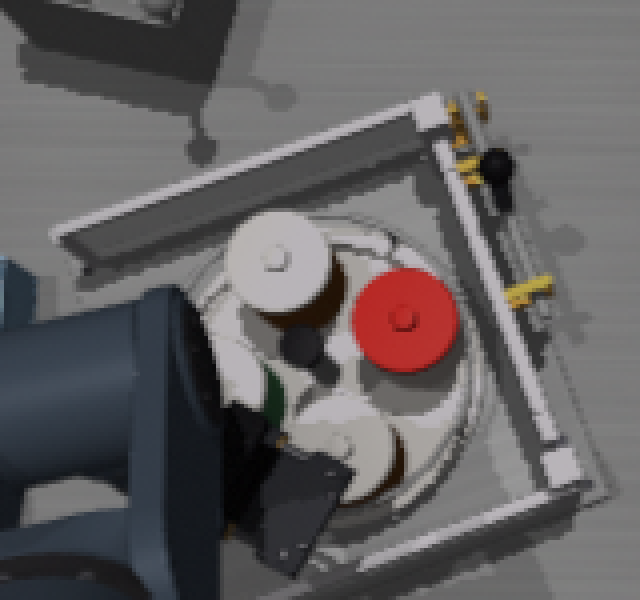

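The red lid, with its knob at (403,319), now faces the gate. Next I check its angle.

```bash
cat >> h.py <<'E'
def redang(fn):
    t=load(fn);p=t['pixels'].astype(int);m=(p[...,0]>120)&(p[...,1]<70);m[:, :230]=0;m[:,300:]=0;m[:150]=0;m[260:]=0
    v,u=np.nonzero(m);r=atz(t,u.mean(),v.mean(),.112)[:2]-[.547,.194]
    return r,np.degrees(np.arctan2(r[1],r[0])),np.hypot(*r)
E
python3 - <<'E'
from h import *
t=load('t2.png');q=lambda u,v,z:atz(t,170+(u+.5)/4-.5,110+(v+.5)/4-.5,z)[:2]
print(redang('t0.png'),redang('t2.png'))
r=q(403,319,.122)-[.547,.194];print(np.degrees(np.arctan2(r[1],r[0])),'wanted',np.degrees(-1.205))
g=q(430,110,.118)-q(562,465,.118);print('gate ang',np.degrees(np.arctan2(g[1],g[0]))-90)
E
```

```text
(array([-0.05783692, -0.04003959]), np.float64(-145.30575057411883), np.float64(0.07034399903779513)) (array([ 0.02563693, -0.06644761]), np.float64(-68.90230512931448), np.float64(0.07122174085909001))
-69.9344976432294 wanted -69.0414143132642
gate ang -68.66474478202976
```

>>> carry_out(steps=[[[0,0,0],0,0.3],[[0,0,0],0,0.3],[[0,0,0],0,0.3],[[0,0,0],0,0.3],[[0,0,3],0,0.3],[[0,0,4],0,0.3],[[0,0,3],0,0.3]])

```text
time: 5.85
position: [0.4565, 0.2371, 0.2732]
tool_rot: [0.855, 0.518, -0.009, -0.006]
ft_force: [0.2, 0.7, -0.4]
grip_width: 0.0592
```

```bash
python3 - <<'E'
from h import *
shot('top','t3.png');print(redang('t3.png'))
E
```

```text
{'fx': 378.75773104884826, 'fy': 378.75773104884826, 'cx': 321.92964393120724, 'cy': 197.32715069613192, 'eye': array([ 0.35132858, -0.0077279 ,  1.16988176]), 'rotation': array([ 0.06240785, -0.07013362, -0.69921838,  0.70871728])}
(array([ 0.02657052, -0.06604593]), np.float64(-68.08489519905807), np.float64(0.07119029280942073))
```

>>> carry_out(steps=[[[2.9,-2.5,0.2],-6,0.3],[[2.9,-2.5,0],-6,0.3],[[2.9,-2.5,0],-6,0.3],[[2.9,-2.5,0],-6,0.3],[[2.9,-2.5,0],-6,0.3],[[2.9,-2.5,0],-6,0.3],[[2.6,-2,0],-5,0.3],[[0,0,0],0,0.3],[[0,0,0],0,0.3]])

```text
time: 6.8
position: [0.6654, 0.0616, 0.2809]
tool_rot: [0.985, 0.173, 0.0, -0.005]
ft_force: [-0.3, -1.3, 0.8]
grip_width: 0.0609
```

```bash
python3 - <<'E'
from h import *
w=shot('wrist','w4.png');t=shot('top','t4.png');o=robot.get_obs();print(o['position'])
print('expected ball',proj(w,[.664,.060,.191]),'grip below tip',proj(w,[*o['position'][:2],.191]))
cv2.imwrite('pics/m4.png',w['pixels'][:,:,::-1])
E
```

```text
{'fx': 346.67203205629846, 'fy': 346.67203205629846, 'cx': 313.60302929912484, 'cy': 203.64137978290128, 'eye': array([0.6390831 , 0.13409159, 0.4209477 ]), 'rotation': array([-0.13749726, -0.02523516,  0.17059046,  0.9753751 ])}
{'fx': 378.75773104884826, 'fy': 378.75773104884826, 'cx': 321.92964393120724, 'cy': 197.32715069613192, 'eye': array([ 0.35132858, -0.0077279 ,  1.16988176]), 'rotation': array([ 0.06240785, -0.07013362, -0.69921838,  0.70871728])}
[0.66486196 0.06225561 0.28114028]
expected ball (np.float64(310.3620494151288), np.float64(219.98919759144246)) grip below tip (np.float64(312.61354457262627), np.float64(217.50541351018094))
```

View pics/m4.png

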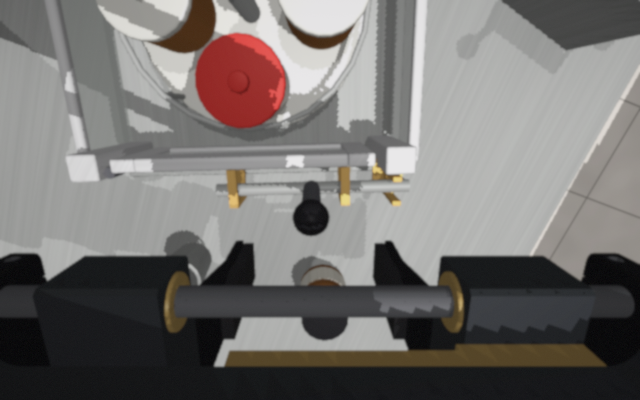

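The ball is at (311,217), where the grasp axis projects (313,217). The jaws are aligned with the gate, so I descend.

>>> carry_out(steps=[[[0,0,-3.5],0,0.3],[[0,0,-3.5],0,0.3],[[0,0,-2.5],0,0.3],[[0,0,-1.5],0,0.3],[[0,0,-0.5],0,0.3],[[0,0,0],0,0.3]])

```text
time: 7.5
position: [0.6598, 0.0697, 0.1661]
tool_rot: [0.984, 0.179, 0.002, -0.005]
ft_force: [-1.3, 1.0, 1.5]
grip_width: 0.0609
```

>>> carry_out(steps=[[[0.4,-0.7,-0.4],0,0.3],[[0,0,0],0,0.3]])

```text
time: 7.7
position: [0.6646, 0.0632, 0.1639]
tool_rot: [0.984, 0.18, 0.003, -0.005]
ft_force: [0.3, 0.2, 0.5]
grip_width: 0.0609
```

>>> carry_out(steps=[[[0,-0.3,-0.2],0,0.3],[[0,0,0],0,1],[[0,0,0],0,1],[[0,0,0],0,1],[[0,0,0],0,1],[[0,0,0],0,1],[[0,0,0],0,1],[[0,0,0],0,1],[[0,0,0],0,1]], squeeze=35)

```text
time: 8.6
position: [0.6662, 0.0591, 0.1648]
tool_rot: [0.984, 0.18, 0.005, -0.004]
ft_force: [0.3, -0.9, 0.2]
grip_width: 0.0235
```

>>> carry_out(steps=[[[0,0,0],0,1],[[0,0,0],0,1],[[0,0,0],0,1],[[0,0,0],0,1]])

```text
time: 9.0
position: [0.6662, 0.0592, 0.1648]
tool_rot: [0.984, 0.18, 0.005, -0.004]
ft_force: [-0.5, 0.2, 1.5]
grip_width: 0.0236
```

>>> carry_out(steps=[[[0,0,0],0,0.5],[[0,0,0],0,0.5],[[0,0,-0.4],0,0.5],[[0,0,-0.1],0,0.5],[[0,0,0],0,0.5]])

```text
time: 9.5
position: [0.6664, 0.0594, 0.1593]
tool_rot: [0.984, 0.18, 0.006, -0.004]
ft_force: [0.0, 0.3, -0.1]
grip_width: 0.0428
```

```bash
python3 - <<'E'
from h import *
w=shot('wrist','w5.png');s=shot('scene','s5.png');o=robot.get_obs();print(o['position'],o['grip_width'],o['ft_force'])
a=cv2.resize(w['pixels'][150:350,180:460,::-1],(400,286))
b=cv2.resize(s['pixels'][130:270,280:480,::-1],(400,280))
cv2.imwrite('pics/m5.png',np.hstack([a[:280],b]))
E
```

```text
{'fx': 346.67203205629846, 'fy': 346.67203205629846, 'cx': 313.60302929912484, 'cy': 203.64137978290128, 'eye': array([0.63753673, 0.13149557, 0.2990866 ]), 'rotation': array([-0.13815646, -0.03157521,  0.17650221,  0.97404454])}
{'fx': 487.2470691914217, 'fy': 487.2470691914217, 'cx': 324.2857285909071, 'cy': 200.527328534109, 'eye': array([ 1.57494702, -0.83646241,  1.06730328]), 'rotation': array([0.41566062, 0.19756339, 0.36940674, 0.8073002 ])}
[0.66639205 0.05940991 0.15937605] 0.043530028501392315 [0.00061694 0.18782834 0.46416104]
```

View pics/m5.png

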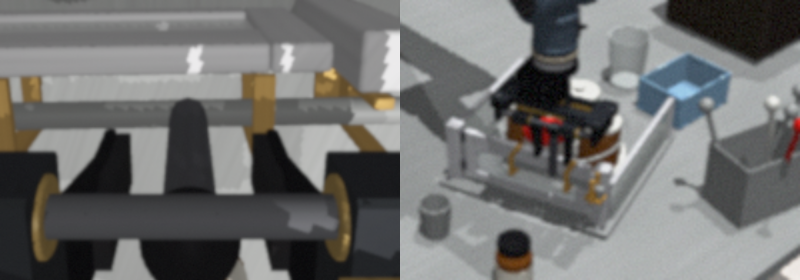

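The dark handle, at about (190,150) in the left panel, stands upright between the fingers and the ball is above the pads. I close again.

>>> carry_out(steps=[[[0,0,0],0,1],[[0,0,0],0,1],[[0,0,0],0,1],[[0,0,0],0,1],[[0,0,0],0,1],[[0,0,0],0,1],[[0,0,0],0,1],[[0,0,0],0,1],[[0,0,0],0,1]])

```text
time: 10.5
position: [0.6664, 0.0594, 0.1598]
tool_rot: [0.984, 0.18, 0.006, -0.004]
ft_force: [-0.5, 0.1, 0.4]
grip_width: 0.0204
```

>>> carry_out(steps=[[[0,0,0],0,1],[[0,0,0],0,1],[[0,0,0],0,1]])

```text
time: 10.8
position: [0.6664, 0.0594, 0.1598]
tool_rot: [0.984, 0.18, 0.006, -0.004]
ft_force: [0.1, 0.2, -0.9]
grip_width: 0.0203
```

>>> carry_out(steps=[[[0,0,0.5],0,1],[[0,0,0.5],0,1],[[0,0,0.2],0,1],[[0,0,0],0,1]])

```text
time: 11.2
position: [0.6662, 0.0593, 0.1718]
tool_rot: [0.984, 0.18, 0.005, -0.004]
ft_force: [0.2, -0.8, -1.3]
grip_width: 0.0202
```

>>> carry_out(steps=[[[0,0,0.2],0,1],[[-0.47,-0.18,0],0,1],[[-0.56,-0.22,0],0,1],[[-0.56,-0.22,0],0,1]])

```text
time: 11.6
position: [0.6511, 0.0534, 0.1743]
tool_rot: [0.984, 0.18, 0.007, -0.004]
ft_force: [0.8, 0.3, -1.7]
grip_width: 0.0207
```

>>> carry_out(steps=[[[-0.56,-0.22,0],0,1],[[-0.56,-0.22,0],0,1],[[-0.56,-0.22,0],0,1],[[-0.56,-0.22,0],0,1],[[-0.37,-0.14,0],0,1],[[0,0,0],0,1]])

```text
time: 12.2
position: [0.6255, 0.043, 0.1758]
tool_rot: [0.984, 0.179, 0.013, -0.005]
ft_force: [1.2, 2.8, -3.0]
grip_width: 0.0203
```

```bash
python3 - <<'E'
from h import *
for i in range(3):
    o=robot.get_obs();print(o['position'],o['ft_force'],o['grip_width'])
w=shot('wrist','w6.png');t=shot('top','t6.png')
a=cv2.resize(w['pixels'][100:300,180:460,::-1],(400,286))
b=cv2.resize(t['pixels'][120:250,240:340,::-1],(220,286),interpolation=3)
cv2.imwrite('pics/m6.png',np.hstack([a,b]))
E
```

```text
[0.62545324 0.04304869 0.17584588] [ 1.15279067  2.77131646 -2.95789032] 0.020299261692687802
[0.62545324 0.04304869 0.17584588] [ 1.15279067  2.77131646 -2.95789032] 0.020299261692687802
[0.62545324 0.04304869 0.17584588] [ 1.15279067  2.77131646 -2.95789032] 0.020299261692687802
{'fx': 346.67203205629846, 'fy': 346.67203205629846, 'cx': 313.60302929912484, 'cy': 203.64137978290128, 'eye': array([0.59482489, 0.11468351, 0.31550169]), 'rotation': array([-0.13765918, -0.03831873,  0.17446384,  0.97424021])}
{'fx': 378.75773104884826, 'fy': 378.75773104884826, 'cx': 321.92964393120724, 'cy': 197.32715069613192, 'eye': array([ 0.35132858, -0.0077279 ,  1.16988176]), 'rotation': array([ 0.06240785, -0.07013362, -0.69921838,  0.70871728])}
```

View pics/m6.png

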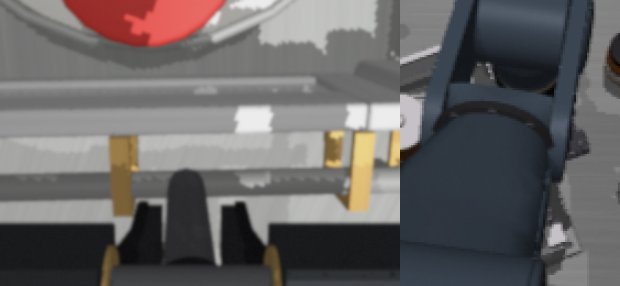

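The handle is between the jaws and has been drawn 44 mm, to its stop, with the nose clear of the keeper. Now I swing the gate.

>>> carry_out(steps=[[[0.09,-0.6,0],-2.5,1],[[0.06,-0.6,0],-2.5,1],[[0.03,-0.6,0],-2.5,1],[[0.01,-0.6,0],-2.5,1]])

```text
time: 12.7
position: [0.6268, 0.0214, 0.1757]
tool_rot: [0.996, 0.091, 0.013, -0.005]
ft_force: [1.6, 2.7, -1.3]
grip_width: 0.0201
```

>>> carry_out(steps=[[[-0.02,-0.6,0],-2.5,1],[[-0.04,-0.6,0],-2.5,1],[[-0.07,-0.6,0],-2.5,1],[[-0.1,-0.6,0],-2.5,1],[[-0.05,-0.25,0],-1,1],[[0,0,0],0,1],[[0,0,0],0,1],[[0,0,0],0,1]])

```text
time: 13.5
position: [0.6241, -0.0043, 0.1757]
tool_rot: [1.0, -0.006, 0.014, -0.005]
ft_force: [4.0, 2.6, -1.9]
grip_width: 0.0205
```

```bash
python3 - <<'E'
from h import *
o=robot.get_obs();p=o['position'];print(p,o['ft_force'],o['grip_width'],'open deg',9.4-np.degrees(np.arctan2(p[1]-.0202,p[0]-.4885)))
w=shot('wrist','w7.png');s=shot('scene','s7.png');t=shot('top','t7.png')
print(redang('t7.png'))
a=cv2.resize(w['pixels'][:,:,::-1],(400,250))
b=cv2.resize(s['pixels'][120:280,270:470,::-1],(400,320))
cc=cv2.resize(t['pixels'][110:260,200:400,::-1],(400,300))
cv2.imwrite('pics/m7.png',np.vstack([np.hstack([np.vstack([a,np.zeros((70,400,3),np.uint8)]),b])]))
print(cv2.imwrite('pics/m7t.png',cc))
E
```

```text
[ 0.62405268 -0.00433139  0.17569193] [ 4.01578249  2.58486321 -1.92386081] 0.020527267060776892 open deg 19.65797106598476
{'fx': 346.67203205629846, 'fy': 346.67203205629846, 'cx': 313.60302929912484, 'cy': 203.64137978290128, 'eye': array([0.62138709, 0.07299459, 0.31568775]), 'rotation': array([-0.14019661, -0.01268691, -0.00819398,  0.99000849])}
{'fx': 487.2470691914217, 'fy': 487.2470691914217, 'cx': 324.2857285909071, 'cy': 200.527328534109, 'eye': array([ 1.57494702, -0.83646241,  1.06730328]), 'rotation': array([0.41566062, 0.19756339, 0.36940674, 0.8073002 ])}
{'fx': 378.75773104884826, 'fy': 378.75773104884826, 'cx': 321.92964393120724, 'cy': 197.32715069613192, 'eye': array([ 0.35132858, -0.0077279 ,  1.16988176]), 'rotation': array([ 0.06240785, -0.07013362, -0.69921838,  0.70871728])}
(array([ 0.043295  , -0.05114541]), np.float64(-49.75181758583088), np.float64(0.06700977377369449))
True
```

View pics/m7.png

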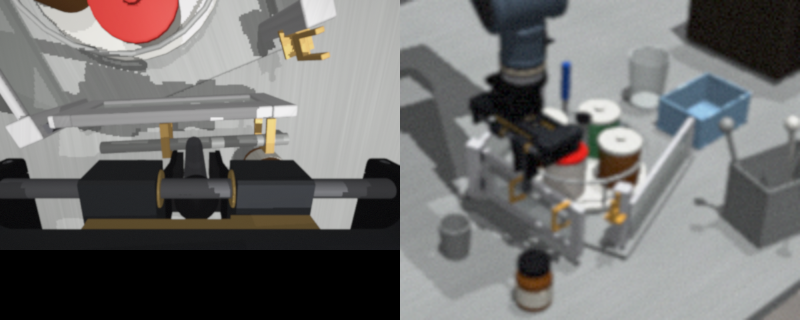

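```bash
python3 - <<'E'
from h import *
s=load('s7.png');w=load('w7.png');p=s['pixels'].astype(int)
m=(p[...,2]>p[...,0]+45)&(p[...,2]>p[...,1]+30);m[:,:330]=0;m[:,380:]=0;m[:130]=0;m[175:]=0
v,u=np.nonzero(m);print('blue',u.mean(),v.min(),v.max())
for a in (-5,-3,0,3,5):
    b=np.radians(155.7+a); print(a,proj(s,[.547+.095*np.cos(b),.194+.095*np.sin(b),.175]))
for n in('w4.png','w7.png'):
    w=load(n);p=w['pixels'].astype(int);m=(p[...,0]>140)&(p[...,1]<80);v,u=np.nonzero(m)
    pts=np.array([atz(w,a,b,.112)[:2] for a,b in zip(u,v)])
    c,rad=cv2.minEnclosingCircle(pts.astype(np.float32));d=np.array(c)-[.547,.194];print(n,c,rad,np.degrees(np.arctan2(d[1],d[0])))
E
```

```text
blue 352.4107142857143 151 169
-5 (np.float64(354.1760306333217), np.float64(156.09595482410407))
-3 (np.float64(353.29544597304), np.float64(156.20148882551473))
0 (np.float64(351.9901625564082), np.float64(156.38888592324923))
3 (np.float64(350.70639507621877), np.float64(156.61084643591198))
5 (np.float64(349.86404783808905), np.float64(156.77779664501233))
w4.png (0.5758057236671448, 0.12977492809295654) 0.037887293845415115 -65.84318710540158
w7.png (0.5747680068016052, 0.12356843799352646) 0.03753509372472763 -68.48290575395123
```

```bash
python3 - <<'E'
from h import *
w=load('w4.png');t=load('t0.png');k=600/140
q=lambda u,v,z:atz(t,175+(u+.5)/k-.5,120+(v+.5)/k-.5,z)[:2]
for z in(.102,.118):
  for A,B,K,n in((atz(w,83,166,z)[:2],atz(w,399,160,z)[:2],atz(w,239,82,.122)[:2],'w4'),(q(582,455,z),q(440,75,z),None,'t0')):
    g=B-A;g/=np.linalg.norm(g);mid=(A+B)/2;print(z,n,'gate dir-90',np.degrees(np.arctan2(g[1],g[0]))-90,'len',np.linalg.norm(B-A), 'axis lateral',(np.array([.547,.194])-mid)@g, 'knob lateral' , None if K is None else (K-mid)@g, K)
E
```

```text
0.102 w4 gate dir-90 -69.06778083079064 len 0.2927602093990327 axis lateral 0.0030402665331481712 knob lateral 0.007890282032093836 [0.57678532 0.12970684]
0.102 t0 gate dir-90 -68.57990886192619 len 0.280955370943383 axis lateral -0.004561475084813242 knob lateral None None
0.118 w4 gate dir-90 -69.06778083079064 len 0.2780739038913596 axis lateral -0.00035304983919746263 knob lateral 0.0044969656597482095 [0.57678532 0.12970684]
0.118 t0 gate dir-90 -68.57990886192617 len 0.27674583569102035 axis lateral -0.0006600825302669824 knob lateral None None
```

The wrist estimate of the carousel angle disagrees with the top view by about 3°. I'll take one closer look at the unobstructed top image.

```bash
python3 - <<'E'
from h import *
t=load('t3.png')
cv2.imwrite('pics/m8.png',cv2.resize(t['pixels'][130:240,210:325,::-1],(627,600),interpolation=cv2.INTER_CUBIC))
E
```

```text
(no output)
```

View pics/m8.png

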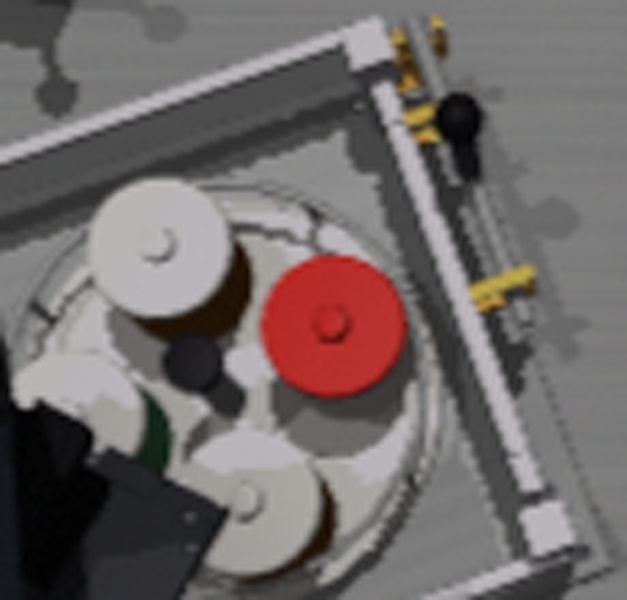

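```bash
python3 - <<'E'
from h import *
t=load('t3.png');k=600/110
q=lambda u,v,z:atz(t,210+(u+.5)/k-.5,130+(v+.5)/k-.5,z)[:2]
a=lambda d:np.degrees(np.arctan2(d[1],d[0]))
U,L,r=q(156,243,.122),q(244,499,.122),q(331,324,.122);m=(U+L)/2
print('mid',m,'knob line-90',a(U-L)-90,'red from mid',a(r-m),'red from ax',a(r-[.5465,.194]),np.linalg.norm(r-m),np.linalg.norm(U-L))
print('gate',a(q(369,45,.118)-q(547,527,.118))-90, 'bolt/rod dir',a(q(420,40,.1)-q(520,325,.1))-90)
E
```

```text
mid [0.5473069  0.19484949] knob line-90 -68.76344034699633 red from mid -69.47941564717543 red from ax -68.62591739175768 0.07122839556337475 0.14316365881184476
gate -68.78276721397208 bolt/rod dir -69.90878433609794
```

The line between the opposite lid knobs and the gate line agree (-68.8° for both), so the carousel is indexed. I hand in.

```bash
python3 - <<'E'
from h import *
o=robot.get_obs();print(o['time'],o['position'],o['ft_force'],o['grip_width'],abs(o['joint_velocities']).max());print(robot.hand_in())
E
```

```text
13.65 [ 0.62407338 -0.00431534  0.17570719] [ 3.08252337  1.69682395 -1.5888341 ] 0.02019539714312406 0.003001686574176257
the job is handed in; nothing more can be done
None
```

I handed the job in at 13.65 s with the red canister indexed, the bolt drawn and the gate held open at about 20°. The system gave no verdict, so success rests on my own checks.

- **Carousel:** I turned it about 76° counter-clockwise by the blue post, then let go. A top view after release puts the lid direction within about 1° of the gate's normal. One coarser wrist-view estimate disagreed, at about 3.5° off. A closer top-view check, comparing the line between two opposite lid knobs with the gate, gave about 0°, and I trusted that one.
- **Bolt:** I lifted it about 14–16 mm over the keeper and drew it back about 44 mm, measured from how far the tool moved. The picture shows the nose clear of the keeper.
- **Gate:** It stands about 19.7° open (0.34 rad), worked out from the tool position around the hinge, and the arm was still at hand-in. The wrist sensor read about 3–5 N at the end, in line with the gate spring.
- **Grip:** The gripper still holds the bolt at 35 N. The jaws stopped at 20 mm instead of the handle's 16 mm, so the pads probably also bear on the underside of the ball. It did not slip during the lift, draw or swing.
- **Other items:** I didn't measure their positions at the end, but nothing looked moved in the pictures.

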